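# Slide a fossil slab out over the edge of a bench riser

### The arm

A 6-joint arm with a two-finger parallel gripper is mounted at the origin on the work surface. World frame = base frame: x ahead of the robot, y to its left, z up, the work surface at z = 0. Lengths are in m, angles in rad, forces in N, time in s.
With the tool pointing down it reaches from about 0.425 to 0.925 m from the base axis. Payload 12.5 kg.
Tool frame: the origin (TCP) lies midway between the tips of the shut fingers; the grasp point (between the pads) lies 19 mm behind it (manip.grasp_offset is the distance from the TCP to the grasp point, in m); z points along the fingers, x is the direction in which the jaws open and shut, and the axes are right-handed (so a half turn about z gives the same grasp; the last joint's range is limited). The gripper opens to 85 mm and grips with 20 to 120 N. Pads are 22 mm wide; open, the fingers measure 114 mm over their backs; the gripper's body (76 mm by 85 mm) begins 54 mm behind the grasp point. The pads swing forward as they close: fully open they stand 13 mm farther back than shut.
Start: joints at [-1.3, 0.491, 1.559, -0, 1.092, -0.106], TCP at [0.23, -0.581, 0.231] pointing down, gripper open.
Joint ranges: [-3.1, 3.1], [-0.84, 2.19], [0.05, 2.79], [-1.13, 4.28], [0.06, 2.93], [-2.69, 2.69]. Speed limits (rad/s): [2.22, 2.22, 2.79, 3.14, 3.14, 3.14].

### API

Orientations are given as a rotation vector (axis times angle).
In Python, from rig import sensors, read_camera, calibration, manip gives the robot as it stands.
- The arm moves only by the tool send_rows, never from a script. Its argument "moves" is a list of rows, each an object of numbers: "tx", "ty", "tz": the shift along the tool's x, y, z in cm; "roll": the turn about the tool's z in degrees; "claw": the opening, from -1 (shut) to 1 (fully open). A call has 1 to 20 rows; each row shifts and turns the commanded pose from where the row before left it, along the tool's axes as they then stand; what a row does not reach is not made up. A row lasts 1/8 s, in which the tool goes at most 62.5 mm and 10.7 degrees, less where a joint would pass 70% of its speed; a pose out of reach is approached as far as the arm can. A call with a gripper value outside its range is refused whole. The fingers move at their own pace and stop on an object; "newtons" is the grip in N (left out, the last holds). Time passes only in rows, so rows that do not move let the fingers close. It gives the time, the measured TCP pose, the force and the opening at its end, in the units of the state.
- sensors.observe(): the state, without advancing time (a new reading comes with each control period).
- read_camera(name): name is "side" or "top"; returns the picture (480x640x3 uint8, blue, green, red); there is no depth.
- calibration(name): a dict with "intrinsics" (3x3 intrinsics, pixels), "extrinsics" (4x4, takes a point from world to camera coordinates). Camera axes: x right, y up, looking along -z (the intrinsics and any distortion apply to the point x, -y, -z); pixel columns grow to the right and rows downward; lengths in m; the calibration is good to about 2 mm. A picture is of the moment at which its call begins. calibration takes no time and is no camera call.
- manip.finish_job(): hands the job in, once; it reports no verdict.
The state is a dict: "clock": time; "joints": joint angles; "qvel": joint speeds; "joint_torque": joint torques, N m; "position": TCP position; "tcp_rot": TCP orientation; "contact_force": force on the tool from outside, world axes, zero at the start; "torque": the same for the moment, N m; "finger_gap": finger opening in m.
Only numpy, scipy, OpenCV 4.12 (cv2) and the standard library are available. Lean on these libraries where they do the work, as an engineer would, in place of code of your own. Each camera call takes 0.05 s, during which the arm holds its last target.

### The job

Get the thin fossil slab ready to be picked up: the squat jar is in its way, so push the jar aside along the dark wooden riser, leaving it standing on the riser, then gently push the slab, without bumping the jar, until its far end sticks out 30 mm past the riser's far edge (the long edge facing away from the robot), square with that edge. Only push with the fingertips - grip, lift and tip nothing - and leave everything else where it is.

Things in the scene. Friction and masses are not known exactly. Their poses are not given: they have to be found in the camera images.
- riser: fixed dark wooden bench riser: a board 300 mm deep (x), 460 mm wide (y) and 18 mm thick on two side panels, its upper face 60 mm above the table. Origin on the table under the middle of the board, x towards its far edge (away from the robot), y to the left, z up; it may stand turned by up to 0.25 rad
- riser_edge (a point): middle of the upper rim of the riser's far long edge, 150 mm ahead of the riser's middle, 60 mm above the table; its x points outwards across the edge, its y along the edge
- slab: thin grey shale slab with a dark fossil fish, 120 mm long (x) by 85 mm wide (y) by 9 mm thick, about 0.24 kg, lying loose and flat on the riser with one of its 85 mm saw-cut ends towards the far edge, turned by up to 0.2 rad from square. Origin at the centre of its underside, x towards the far end, z up
- slab_far_left (a point): left corner of the slab's far end, at its underside, 60 mm ahead of and 42.5 mm to the left of the slab's origin
- slab_far_right (a point): right corner of the slab's far end, at its underside, 60 mm ahead of and 42.5 mm to the right of the slab's origin
- jar: squat round pale plastic jar with a ribbed white cap, 57 mm in diameter, 60 mm tall, about 0.11 kg, standing loose on the riser between the slab and the far edge. Origin at the centre of its underside
- tub: white plastic tub, 73 mm across at the rim and 65 mm tall, with two brushes standing in it up to about 140 mm above its foot; loose, on one rear corner of the riser; bystander, origin at the centre of its underside
- bone: dark fossil bone piece about 76 mm long, 44 mm wide, 43 mm tall; loose, on the other rear corner of the riser; bystander, origin at the centre of its underside
- tall_jar_a: pale grey plastic jar with white cap, 72 mm in diameter, 125 mm tall, on the table left of the riser; bystander, origin under its centre
- tall_jar_b: second such jar, on the table right of the riser, 72 mm in diameter, 125 mm tall; bystander, origin under its centre
- dust_brush: dusting brush 200 mm long lying on the table right of the riser; bystander, origin under its middle
- loupe: black-handled hand lens, lens 72 mm across, 170 mm long in all, lying on the table left of the riser; bystander, origin under the middle of the lens
Not all that is in view belongs to the job. What is shaped like the slab but turquoise is not meant.

How it is judged:
At the end, for the whole second after the job is handed in: The slab lies flat and at rest on the riser, between its ends, both corners of its far end 20 to 40 mm out past the riser's far edge and the slab square with it to 0.14 rad; the jar has been moved aside (at least 15 mm) and stands upright, at rest, on the riser, not touching the slab (x of slab_far_left in the frame of riser_edge between 0.02 and 0.04 m and x of slab_far_right in the frame of riser_edge between 0.02 and 0.04 m and y of slab in the frame of riser_edge between -0.18 and 0.18 m and angle between the x axis of slab and the x axis of riser_edge, either way round below 0.14 rad and angle between slab's own z axis and vertical below 0.03 rad and height (world z) of slab between 0.057 and 0.063 m and angle between jar's own z axis and vertical below 0.05 rad and height (world z) of jar between 0.057 and 0.063 m and distance of jar from where it was at the start of the episode above 0.015 m and contact force between slab and jar below 0.05 N and linear speed of each of slab, jar below 0.01 m/s).
It fails at once if the slab or the jar is lifted over 8 mm, falls off the riser, or tips (slab over 0.12 rad, jar over 0.35 rad) (height (world z) of any of slab, jar above 0.068 m or height (world z) of any of slab, jar below 0.052 m or angle between slab's own z axis and vertical above 0.12 rad or angle between jar's own z axis and vertical above 0.35 rad).
It fails at once if the jar is taken between the fingers (horizontal distance between the grasp point and jar below 0.012 m and height (world z) of the grasp point below 0.115 m).
It fails at once if the slab bumps the jar (over 1 N) (contact force between slab and jar above 1 N).
It fails at once if the slab is pushed or pressed roughly (over 25 N) (contact force between the fingers and slab above 25 N).
It fails at once if a bystander is moved more than 15 mm (distance of any of tub, bone, tall_jar_a, tall_jar_b, dust_brush, loupe from where it was at the start of the episode above 0.015 m).
It also fails if it takes over 56 s, if anything falls off the work surface, if the arm or the gripper's body presses on something with over 40 N, if the wrist force passes 120 N, or if a joint passes its speed limit or range.

## Working session

There is one attempt and no reset: what is moved stays moved. The work goes in short steps, Python scripts to look and compute and a tool call to move; the robot and the scene stay as the last step left them, time stands still between calls to the robot, and variables do not carry over. Pictures are saved under pics/ and viewed, and the job is handed in when it is done.

Besides the shell and the picture viewer there is one more tool, called after ">>>" in YAML: its name, and indented under it one key for each argument. send_rows: Moves the arm, as the interface text tells. Its arguments: {"type":"object","properties":{"moves":{"type":"array","items":{"type":"object","properties":{"tx":{"type":"number"},"ty":{"type":"number"},"tz":{"type":"number"},"roll":{"type":"number"},"claw":{"type":"number"}}}},"newtons":{"type":"number"}},"required":["moves"]}

```bash
mkdir -p pics; ls; python3 - <<'E'
from rig import sensors, read_camera, calibration, manip
import cv2
for n in("side","top"):
    cv2.imwrite(f"pics/{n}0.png",read_camera(n)); c=calibration(n); print(n,c)
print(sensors.observe(), manip.grasp_offset)
E
```

```text
pics
side {'intrinsics': array([[471.64438117,   0.        , 317.99878209],
       [  0.        , 471.64438117, 237.81971328],
       [  0.        ,   0.        ,   1.        ]]), 'extrinsics': array([[-0.97918016, -0.20281174,  0.00857993,  0.56614856],
       [ 0.1448594 , -0.66852573,  0.72944438, -0.15093234],
       [-0.14220397,  0.71550035,  0.68398631, -0.95473675],
       [ 0.        ,  0.        ,  0.        ,  1.        ]])}
top {'intrinsics': array([[438.48169796,   0.        , 319.06659095],
       [  0.        , 438.48169796, 239.45520502],
       [  0.        ,   0.        ,   1.        ]]), 'extrinsics': array([[ 0.00343943, -0.99987689, -0.01530964,  0.00624728],
       [ 0.99891627,  0.0027247 ,  0.04646354, -0.5761264 ],
       [-0.0464161 , -0.01545285,  0.99880266, -1.22107923],
       [ 0.        ,  0.        ,  0.        ,  1.        ]])}
{'clock': 0.1, 'joints': array([-1.29958538e+00,  4.91510947e-01,  1.55937892e+00, -3.35304223e-06,
        1.09171849e+00, -1.05622429e-01]), 'qvel': array([ 4.31666471e-04, -8.58250080e-05, -8.19291945e-04,  3.49651665e-05,
       -1.41356136e-03, -1.09917016e-03]), 'joint_torque': array([ 3.10703836e-03, -6.19446445e+01, -2.62026089e+01, -6.06464459e-05,
        2.89729498e-03,  1.04869201e-05]), 'position': array([ 0.2299402 , -0.58095177,  0.23078224]), 'tcp_rot': array([-2.59767119e+00,  1.76567211e+00,  1.22035342e-03]), 'contact_force': array([-0.89483503,  0.03718872,  0.16960724]), 'torque': array([ 0.00437412,  0.01471315, -0.01051885]), 'finger_gap': 0.0852818925317493} 0.0187
```

View pics/top0.png

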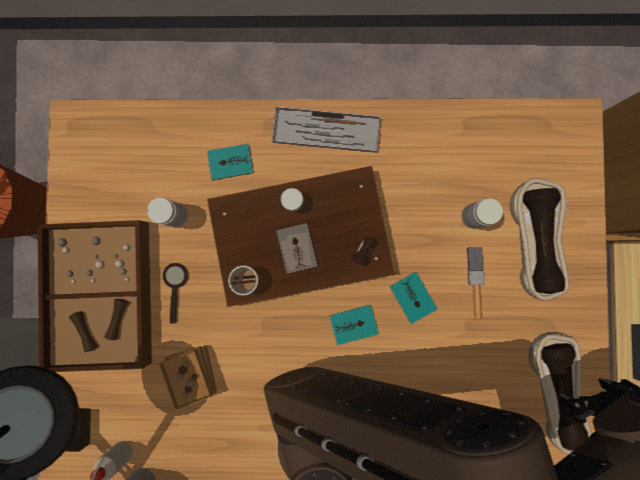

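View pics/side0.png

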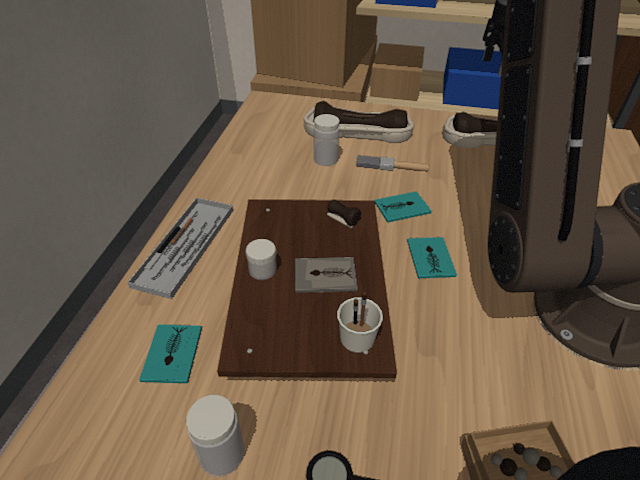

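The top view shows the riser with corners at about (208,199), (372,167), (399,273) and (227,306). The grey slab is at (297,248), the jar at (291,199), the tub at (243,280) and the bone at (365,250). There are three turquoise look-alikes off the riser at (230,161), (354,324) and (413,297). The only grey slab lying on the riser is the one at (297,248), so that is the one meant. I'll measure it next and confirm it in a crop.

```bash
cat > h.py <<'E'
import numpy as np, cv2
from rig import sensors, read_camera, calibration, manip
def ray(n,uv):
    c=calibration(n);K=c["intrinsics"];E=c["extrinsics"];R=E[:3,:3];t=E[:3,3]
    d=np.linalg.inv(K)@np.array([uv[0],uv[1],1.]); d=np.array([d[0],-d[1],-d[2]])
    return -R.T@t, R.T@d
def onz(n,uv,z):
    o,d=ray(n,uv); return o+d*(z-o[2])/d[2]
def proj(n,p):
    c=calibration(n);q=c["extrinsics"][:3,:3]@np.array(p)+c["extrinsics"][:3,3]
    k=c["intrinsics"]@np.array([q[0],-q[1],-q[2]]); return k[:2]/k[2]
def tri(a,b):
    o1,d1=ray("side",a);o2,d2=ray("top",b)
    A=np.stack([d1,-d2],1);s=np.linalg.lstsq(A,o2-o1,rcond=None)[0]
    p,q=o1+s[0]*d1,o2+s[1]*d2
    return (p+q)/2,np.linalg.norm(p-q)
E
python3 - <<'E'
import cv2
t=cv2.imread("pics/top0.png");s=cv2.imread("pics/side0.png")
cv2.imwrite("pics/tc.png",cv2.resize(t[155:315,200:410],None,fx=3.7,fy=3.7,interpolation=cv2.INTER_CUBIC))
cv2.imwrite("pics/sc.png",cv2.resize(s[190:385,210:410],None,fx=3,fy=3,interpolation=cv2.INTER_CUBIC))
h=cv2.cvtColor(t,cv2.COLOR_BGR2HSV)
for p in [(297,235),(291,199),(250,230),(380,220),(330,190),(300,250)]: print(p,h[p[1],p[0]])
E
```

```text
(297, 235) [ 13  56 124]
(291, 199) [ 26  24 178]
(250, 230) [ 11 159  72]
(380, 220) [ 12 175  70]
(330, 190) [ 10 156  72]
(300, 250) [ 16  62 107]
```

View pics/tc.png

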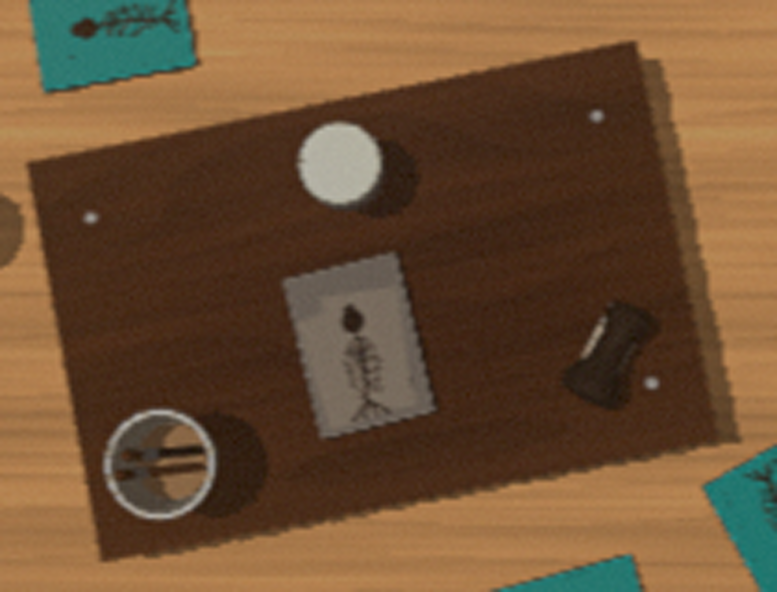

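View pics/sc.png

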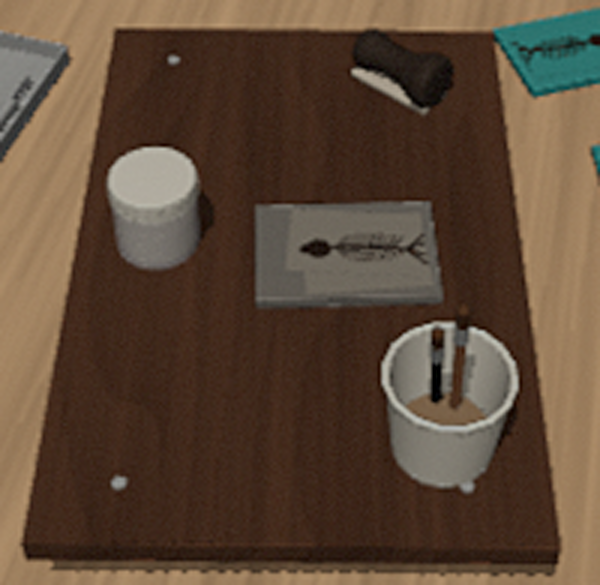

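The crops confirm it: a grey slab with the fossil fish, lying on the riser with its end towards the far edge, and the jar beyond it. Next I'll get the numbers.

```bash
cat >> h.py <<'E'
def masks(t,x0=195,x1=410,y0=120,y1=315):
    h=cv2.cvtColor(t,cv2.COLOR_BGR2HSV).astype(int)
    w=np.zeros(t.shape[:2],bool); w[y0:y1,x0:x1]=1
    return h,w
def quad(m):
    cs,_=cv2.findContours(m,cv2.RETR_EXTERNAL,cv2.CHAIN_APPROX_NONE)
    c=max(cs,key=cv2.contourArea); return c
def slabtop(t,box):
    h,w=masks(t,*box)
    m=((h[...,1]<110)&(h[...,2]>75)&w).astype(np.uint8)*255
    m=cv2.morphologyEx(m,cv2.MORPH_CLOSE,np.ones((5,5)))
    c=quad(m); return c,m
E
python3 - <<'E'
from h import *
t=cv2.imread("pics/top0.png")
h,w=masks(t)
m=((h[...,2]<95)&(h[...,1]>120)&w).astype(np.uint8)*255
m=cv2.morphologyEx(m,cv2.MORPH_OPEN,np.ones((3,3)))
c=quad(m); hull=cv2.convexHull(c)
q=cv2.approxPolyDP(hull,8,True)[:,0]; print("riser",q.tolist())
P=[onz("top",p,0.06)[:2] for p in q.astype(float)]
for p,r in zip(P,P[1:]+P[:1]): print(np.round(p,4),"side",np.linalg.norm(p-r).round(4),"ang",np.arctan2(*(r-p)[::-1]).round(3))
c,_=slabtop(t,(270,322,215,278)); r=cv2.minAreaRect(c.astype(np.float32)); print(r,cv2.contourArea(c))
P=[onz("top",p,0.069)[:2] for p in cv2.boxPoints(r)]
print("slab c",np.mean(P,0))
for p,r in zip(P,P[1:]+P[:1]): print(np.round(p,4),"side",np.linalg.norm(p-r).round(4),"ang",np.arctan2(*(r-p)[::-1]).round(3))
c,_=slabtop(t,(275,310,180,214)); (x,y),rr=cv2.minEnclosingCircle(c);M=cv2.moments(c);print(x,y,rr,M['m10']/M['m00'],M['m01']/M['m00'])
print("jar",onz("top",(M['m10']/M['m00'],M['m01']/M['m00']),.12), "diam", np.linalg.norm(onz("top",(x-rr,y),.12)-onz("top",(x+rr,y),.12)))
for n,uv in(("tub rim",(243,280)),):print(n,onz("top",uv,.125))
print("bone",onz("top",(365,250),.08))
for uv in[(167,211),(488,213)]:print("tall",onz("top",uv,.12))
E
```

```text
riser [[371, 167], [395, 273], [228, 305], [208, 199]]
[ 0.772  -0.1336] side 0.2949 ang -2.923
[ 0.4841 -0.1975] side 0.4585 ang 1.764
[0.3962 0.2525] side 0.2935 ang 0.201
[0.6837 0.3111] side 0.4533 ang -1.375
((296.20587158203125, 247.8235321044922), (44.38401794433594, 32.01470184326172), 75.96376037597656) 1353.0
slab c [0.55097528 0.06859344]
[0.5982 0.1252] side 0.0863 ang -1.323
[0.6194 0.0416] side 0.1194 ang -2.893
[0.5037 0.0122] side 0.0859 ang 1.819
[0.4826 0.0954] side 0.1194 ang 0.253
291.4078369140625 198.6194610595703 11.704838752746582 291.2748091603053 198.67896522476673
jar [0.67651012 0.0786114  0.12      ] diam 0.06059961342247608
tub rim [0.46662468 0.20042855 0.125     ]
bone [ 0.54530459 -0.11512569  0.08      ]
tall [0.64396143 0.40109683 0.12      ]
tall [ 0.64024306 -0.42661679  0.12      ]
```

```bash
cat >> h.py <<'E'
from scipy.spatial.transform import Rotation as Ro
def todo(p=None,head=None):
    """p world target; head heading(deg) of tool x. prints tool-frame cm and roll deg"""
    s=sensors.observe();R=Ro.from_rotvec(s["tcp_rot"]).as_matrix()
    print("clock",s["clock"].__round__(2),"pos",s["position"].round(4),"gap",round(s["finger_gap"],4),"F",s["contact_force"].round(2),"head",round(np.degrees(np.arctan2(R[1,0],R[0,0])),2),"tilt",R[:,2].round(3))
    if p is not None: print("shift cm",(R.T@(np.array(p)-s["position"])*100).round(2))
    if head is not None: print("roll", round(-(head-np.degrees(np.arctan2(R[1,0],R[0,0]))),2))
E
python3 - <<'E'
from h import *
t=cv2.imread("pics/top0.png").astype(np.float32)
# far edge: subpixel step in brightness along columns
g=cv2.GaussianBlur(t[...,2],(0,0),1)
pts=[]
for x in range(225,365):
    y0=199+(167-199)/(371-208)*(x-208); ys=np.arange(int(y0)-6,int(y0)+7); 
    d=np.diff(g[ys,x]); i=np.argmin(d); 
    if 0<i<len(d)-1:
        o=(d[i-1]-d[i+1])/(2*(d[i-1]-2*d[i]+d[i+1])); pts.append((x,ys[i]+.5+o))
W=np.array([onz("top",p,.06)[:2] for p in pts])
vx,vy,x0,y0=cv2.fitLine(W.astype(np.float32),cv2.DIST_HUBER,0,.001,.001).ravel()
yaw=np.arctan2(vy,vx); yaw=yaw+np.pi/2 if vy<0 else yaw-np.pi/2
print("yaw",yaw); u=np.array([np.cos(yaw),np.sin(yaw)]);v=np.array([-u[1],u[0]])
r=(W-[x0,y0])@u; print("edge u",np.array([x0,y0])@u,"resid",np.abs(r).mean())
# side view of far edge
s=cv2.imread("pics/side0.png")
print("side slab corners tri")
for n,a,b in(("farR",(295.3,258.5),(307.5,223.5)),("farL",(295.5,289.5),(277,231)),("nearL",(357,291),(287,273.5))):
    p,e=tri(a,b);print(n,p.round(4),e.round(4),"uv",(u@p[:2]).round(4),(v@p[:2]).round(4))
print("jar top in side predicted",proj("side",(.6765,.0786,.12)))
for p in[(.6765,.0786),(.551,.0686)]:print(u@p,v@p)
for a in[(233,373),(248,200)]:
    q=onz("side",a,.06)[:2];print("side corners",q.round(4),u@q,v@q)
todo()
E
```

```text
yaw 0.20167446
edge u 0.73405623 resid 0.00018888894298099595
side slab corners tri
farR [0.6178 0.0389 0.0613] 0.0014 uv 0.6131 -0.0856
farL [0.5972 0.1214 0.0629] 0.0015 uv 0.6094 -0.0006
nearL [0.4816 0.0941 0.0556] 0.0002 uv 0.4906 -0.0043
jar top in side predicted [260.5416531 247.0951464]
0.6785334224045276 -0.05850283472836017
0.5535738905608655 -0.04316123718619348
side corners [0.6568 0.3166] 0.7068999792857228 0.1786706402842317
side corners [ 0.7737 -0.1263] 0.7327512517090465 -0.27870135265880613
clock 0.1 pos [ 0.2299 -0.581   0.2308] gap 0.0853 F [-0.89  0.04  0.17] head -68.41 tilt [-0.     0.001 -1.   ]
```

```bash
cat >> h.py <<'E'
yaw=.2017; u=np.array([np.cos(yaw),np.sin(yaw)]);v=np.array([-u[1],u[0]]); EDGE=.734
def W(a,b,z): return np.r_[a*u+b*v,z]
def uv(p): return np.array([u@p[:2],v@p[:2]])
E
python3 -c "
from h import *
todo(W(.6785,.02,.23),11.56)"
```

```text
clock 0.1 pos [ 0.2299 -0.581   0.2308] gap 0.0853 F [-0.89  0.04  0.17] head -68.41 tilt [-0.     0.001 -1.   ]
shift cm [-52.63 -67.16   0.14]
roll -79.97
```

>>> send_rows:
  moves:
    - {"tx":-2.6,"ty":-3.4,"claw":-0.3}
    - {"tx":-2.6,"ty":-3.4}
    - {"tx":-2.6,"ty":-3.4}
    - {"tx":-2.6,"ty":-3.4}
    - {"tx":-2.6,"ty":-3.4}
    - {"tx":-2.6,"ty":-3.4}
    - {"tx":-2.6,"ty":-3.4}
    - {"tx":-2.6,"ty":-3.4}
    - {"tx":-2.6,"ty":-3.4}
    - {"tx":-2.6,"ty":-3.4}
    - {"tx":-2.6,"ty":-3.4}
    - {"tx":-2.6,"ty":-3.4}
    - {"tx":-2.6,"ty":-3.4}
    - {"tx":-2.6,"ty":-3.4}
    - {"tx":-2.6,"ty":-3.4}
    - {"tx":-2.6,"ty":-3.4}
    - {"tx":-2.6,"ty":-3.4}
    - {"tx":-2.6,"ty":-3.4}
    - {"tx":-2.6,"ty":-3.4}
    - {"tx":-2.6,"ty":-3.4}
  newtons: 20

```text
invalid input at $.moves[0]: expected keys tx, ty, tz, roll, claw
```

>>> send_rows:
  moves:
    - {"roll":-10}
    - {"roll":-10}
    - {"roll":-10}
    - {"roll":-10}
    - {"roll":-10}
    - {"roll":-10}
    - {"roll":-10}
    - {"roll":-10}
    - {}
    - {}

```text
invalid input at $.moves[0]: expected keys tx, ty, tz, roll, claw
```

```bash
python3 -c "
from h import *
todo(W(.6785,.02,.085),11.56)"
```

```text
clock 0.1 pos [ 0.2299 -0.581   0.2308] gap 0.0853 F [-0.89  0.04  0.17] head -68.41 tilt [-0.     0.001 -1.   ]
shift cm [-52.61 -67.16  14.64]
roll -79.97
```

>>> send_rows:
  moves:
    - {"tx":-2.6,"ty":-3.4,"tz":0,"roll":0,"claw":-0.3}
    - {"tx":-2.6,"ty":-3.4,"tz":0,"roll":0,"claw":-0.3}
    - {"tx":-2.6,"ty":-3.4,"tz":0,"roll":0,"claw":-0.3}
    - {"tx":-2.6,"ty":-3.4,"tz":0,"roll":0,"claw":-0.3}
    - {"tx":-2.6,"ty":-3.4,"tz":0,"roll":0,"claw":-0.3}
    - {"tx":-2.6,"ty":-3.4,"tz":0,"roll":0,"claw":-0.3}
    - {"tx":-2.6,"ty":-3.4,"tz":0,"roll":0,"claw":-0.3}
    - {"tx":-2.6,"ty":-3.4,"tz":0,"roll":0,"claw":-0.3}
    - {"tx":-2.6,"ty":-3.4,"tz":0,"roll":0,"claw":-0.3}
    - {"tx":-2.6,"ty":-3.4,"tz":0,"roll":0,"claw":-0.3}
    - {"tx":-2.6,"ty":-3.4,"tz":0,"roll":0,"claw":-0.3}
    - {"tx":-2.6,"ty":-3.4,"tz":0,"roll":0,"claw":-0.3}
    - {"tx":-2.6,"ty":-3.4,"tz":0,"roll":0,"claw":-0.3}
    - {"tx":-2.6,"ty":-3.4,"tz":0,"roll":0,"claw":-0.3}
    - {"tx":-2.6,"ty":-3.4,"tz":0,"roll":0,"claw":-0.3}
    - {"tx":-2.6,"ty":-3.4,"tz":0,"roll":0,"claw":-0.3}
    - {"tx":-2.6,"ty":-3.4,"tz":0,"roll":0,"claw":-0.3}
    - {"tx":-2.6,"ty":-3.4,"tz":0,"roll":0,"claw":-0.3}
    - {"tx":-2.6,"ty":-3.4,"tz":0,"roll":0,"claw":-0.3}
    - {"tx":-2.6,"ty":-3.4,"tz":0,"roll":0,"claw":-0.3}
  newtons: 20

```text
clock: 2.6
position: [0.6714, 0.1539, 0.2309]
tcp_rot: [2.598, -1.766, -0.001]
contact_force: [1.0, -0.0, 0.1]
finger_gap: 0.0297
```

>>> send_rows:
  moves:
    - {"tx":0,"ty":0,"tz":0,"roll":-10,"claw":-0.3}
    - {"tx":0,"ty":0,"tz":0,"roll":-10,"claw":-0.3}
    - {"tx":0,"ty":0,"tz":0,"roll":-10,"claw":-0.3}
    - {"tx":0,"ty":0,"tz":0,"roll":-10,"claw":-0.3}
    - {"tx":0,"ty":0,"tz":0,"roll":-10,"claw":-0.3}
    - {"tx":0,"ty":0,"tz":0,"roll":-10,"claw":-0.3}
    - {"tx":0,"ty":0,"tz":0,"roll":-10,"claw":-0.3}
    - {"tx":0,"ty":0,"tz":0,"roll":-10,"claw":-0.3}
    - {"tx":0,"ty":0,"tz":0,"roll":0,"claw":-0.3}
    - {"tx":0,"ty":0,"tz":0,"roll":0,"claw":-0.3}

```text
clock: 3.85
position: [0.6709, 0.1525, 0.2311]
tcp_rot: [3.126, 0.311, -0.001]
contact_force: [-0.3, -0.5, 0.9]
finger_gap: 0.0297
```

```bash
python3 -c "
from h import *
todo(W(.6785,.02,.085),11.56)"
```

```text
clock 3.85 pos [0.6709 0.1525 0.2311] gap 0.0297 F [-0.27 -0.48  0.86] head 11.37 tilt [-0. -0. -1.]
shift cm [-0.93 -0.49 14.61]
roll -0.19
```

>>> send_rows:
  moves:
    - {"tx":-0.9,"ty":-0.5,"tz":0,"roll":0,"claw":-0.3}
    - {"tx":0,"ty":0,"tz":2,"roll":0,"claw":-0.3}
    - {"tx":0,"ty":0,"tz":3,"roll":0,"claw":-0.3}
    - {"tx":0,"ty":0,"tz":3,"roll":0,"claw":-0.3}
    - {"tx":0,"ty":0,"tz":3,"roll":0,"claw":-0.3}
    - {"tx":0,"ty":0,"tz":2,"roll":0,"claw":-0.3}
    - {"tx":0,"ty":0,"tz":1.6,"roll":0,"claw":-0.3}
    - {"tx":0,"ty":0,"tz":0,"roll":0,"claw":-0.3}

```text
clock: 4.85
position: [0.6608, 0.1556, 0.0845]
tcp_rot: [3.125, 0.317, -0.002]
contact_force: [-0.7, 0.5, -0.4]
finger_gap: 0.03
```

```bash
python3 -c "
from h import *
todo(W(.6785,-.065,.085),11.56)
cv2.imwrite('pics/s1.png',read_camera('side'));cv2.imwrite('pics/t1.png',read_camera('top'))"
```

```text
clock 4.85 pos [0.6608 0.1556 0.0845] gap 0.03 F [-0.73  0.49 -0.39] head 11.57 tilt [-0.001 -0.    -1.   ]
shift cm [-0.01  8.51 -0.05]
roll 0.01
```

View pics/s1.png

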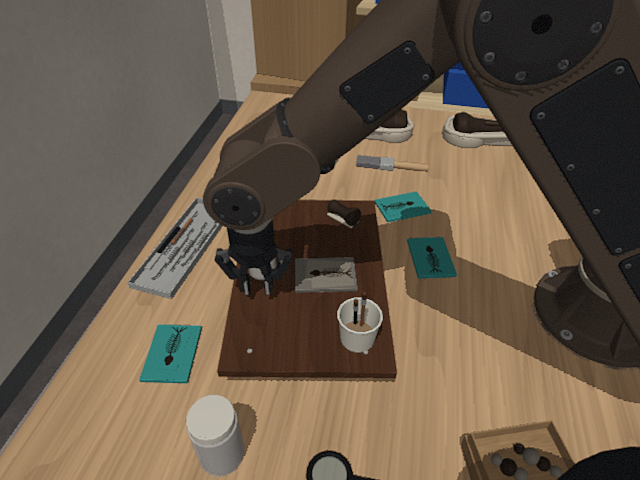

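The fingertips, at about (245-270, 292), stand clear to the left of the jar. Now I'll push the jar to the right, gently.

>>> send_rows:
  moves:
    - {"tx":0,"ty":0.8,"tz":0.8,"roll":0,"claw":-0.3}
    - {"tx":0,"ty":0.8,"tz":0,"roll":0,"claw":-0.3}
    - {"tx":0,"ty":0.8,"tz":0,"roll":0,"claw":-0.3}
    - {"tx":0,"ty":0.4,"tz":0,"roll":0,"claw":-0.3}
    - {"tx":0,"ty":0.3,"tz":0,"roll":0,"claw":-0.3}
    - {"tx":0,"ty":0.3,"tz":0,"roll":0,"claw":-0.3}
    - {"tx":0,"ty":0.3,"tz":0,"roll":0,"claw":-0.3}
    - {"tx":0,"ty":0.3,"tz":0,"roll":0,"claw":-0.3}
    - {"tx":0,"ty":0.3,"tz":0,"roll":0,"claw":-0.3}
    - {"tx":0,"ty":0.4,"tz":0,"roll":0,"claw":-0.3}
    - {"tx":0,"ty":0.4,"tz":0,"roll":0,"claw":-0.3}
    - {"tx":0,"ty":0.4,"tz":0,"roll":0,"claw":-0.3}
    - {"tx":0,"ty":0.4,"tz":0,"roll":0,"claw":-0.3}
    - {"tx":0,"ty":0.4,"tz":0,"roll":0,"claw":-0.3}
    - {"tx":0,"ty":0.4,"tz":0,"roll":0,"claw":-0.3}
    - {"tx":0,"ty":0.4,"tz":0,"roll":0,"claw":-0.3}
    - {"tx":0,"ty":0.4,"tz":0,"roll":0,"claw":-0.3}
    - {"tx":0,"ty":0,"tz":0,"roll":0,"claw":-0.3}

```text
clock: 7.2
position: [0.6763, 0.0818, 0.0773]
tcp_rot: [3.125, 0.317, 0.0]
contact_force: [-0.6, -0.1, -0.1]
finger_gap: 0.0299
```

```bash
python3 -c "
from h import *
todo(W(.6785,-.128,.085),11.56)
cv2.imwrite('pics/s2.png',read_camera('side')[180:400,200:420].repeat(2,0).repeat(2,1));cv2.imwrite('pics/t2.png',read_camera('top'))"
```

```text
clock 7.2 pos [0.6763 0.0818 0.0773] gap 0.0299 F [-0.63 -0.08 -0.07] head 11.57 tilt [ 0. -0. -1.]
shift cm [-0.05  7.26 -0.77]
roll 0.01
```

View pics/s2.png

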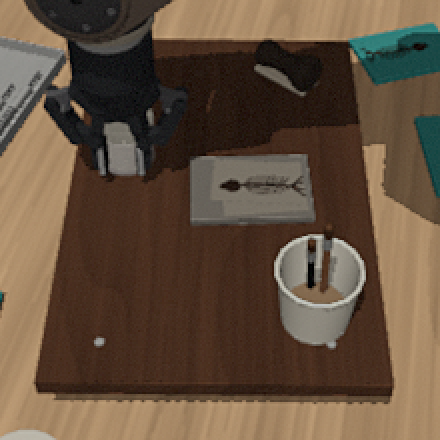

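The jar is cradled in front of both fingertips, seen at about (125,150) in the crop, and is upright. I'll keep going for another 7.2 cm.

>>> send_rows:
  moves:
    - {"tx":0,"ty":0.2,"tz":0,"roll":0,"claw":-0.3}
    - {"tx":0,"ty":0.4,"tz":0,"roll":0,"claw":-0.3}
    - {"tx":0,"ty":0.4,"tz":0,"roll":0,"claw":-0.3}
    - {"tx":0,"ty":0.4,"tz":0,"roll":0,"claw":-0.3}
    - {"tx":0,"ty":0.4,"tz":0,"roll":0,"claw":-0.3}
    - {"tx":0,"ty":0.4,"tz":0,"roll":0,"claw":-0.3}
    - {"tx":0,"ty":0.4,"tz":0,"roll":0,"claw":-0.3}
    - {"tx":0,"ty":0.4,"tz":0,"roll":0,"claw":-0.3}
    - {"tx":0,"ty":0.4,"tz":0,"roll":0,"claw":-0.3}
    - {"tx":0,"ty":0.4,"tz":0,"roll":0,"claw":-0.3}
    - {"tx":0,"ty":0.4,"tz":0,"roll":0,"claw":-0.3}
    - {"tx":0,"ty":0.4,"tz":0,"roll":0,"claw":-0.3}
    - {"tx":0,"ty":0.4,"tz":0,"roll":0,"claw":-0.3}
    - {"tx":0,"ty":0.4,"tz":0,"roll":0,"claw":-0.3}
    - {"tx":0,"ty":0.4,"tz":0,"roll":0,"claw":-0.3}
    - {"tx":0,"ty":0.4,"tz":0,"roll":0,"claw":-0.3}
    - {"tx":0,"ty":0.4,"tz":0,"roll":0,"claw":-0.3}
    - {"tx":0,"ty":0.4,"tz":0,"roll":0,"claw":-0.3}
    - {"tx":0,"ty":0.2,"tz":0,"roll":0,"claw":-0.3}
    - {"tx":0,"ty":0,"tz":0,"roll":0,"claw":-0.3}

```text
clock: 9.8
position: [0.6907, 0.0114, 0.0773]
tcp_rot: [3.125, 0.317, 0.0]
contact_force: [-0.3, -0.2, -0.1]
finger_gap: 0.0296
```

>>> send_rows:
  moves:
    - {"tx":0,"ty":-0.5,"tz":0,"roll":0,"claw":-0.3}
    - {"tx":0,"ty":-1.5,"tz":0,"roll":0,"claw":-0.3}
    - {"tx":0,"ty":-2,"tz":0,"roll":0,"claw":-0.3}
    - {"tx":0,"ty":0,"tz":-3,"roll":0,"claw":-0.3}
    - {"tx":0,"ty":0,"tz":-4,"roll":0,"claw":-0.3}
    - {"tx":0,"ty":0,"tz":-4,"roll":0,"claw":-0.3}
    - {"tx":0,"ty":0,"tz":-4,"roll":0,"claw":-0.3}
    - {"tx":0,"ty":0,"tz":0,"roll":0,"claw":-0.3}

```text
clock: 10.8
position: [0.6833, 0.0524, 0.2308]
tcp_rot: [3.125, 0.319, 0.009]
contact_force: [0.2, 0.2, -0.7]
finger_gap: 0.0299
```

```bash
python3 -c "
from h import *
todo(W(.46,-.043,.1),-78.44)
s=read_camera('side');t=read_camera('top')
cv2.imwrite('pics/s3.png',s);cv2.imwrite('pics/t3.png',t);cv2.imwrite('pics/b3.png',np.hstack([cv2.resize(s[180:400,200:420],(400,400)),cv2.resize(t[140:320,200:410],(400,400))]))"
```

```text
clock 10.8 pos [0.6833 0.0524 0.2308] gap 0.0299 F [ 0.24  0.21 -0.74] head 11.65 tilt [ 0.006 -0.    -1.   ]
shift cm [-22.06  -4.31  12.95]
roll 90.09
```

View pics/b3.png

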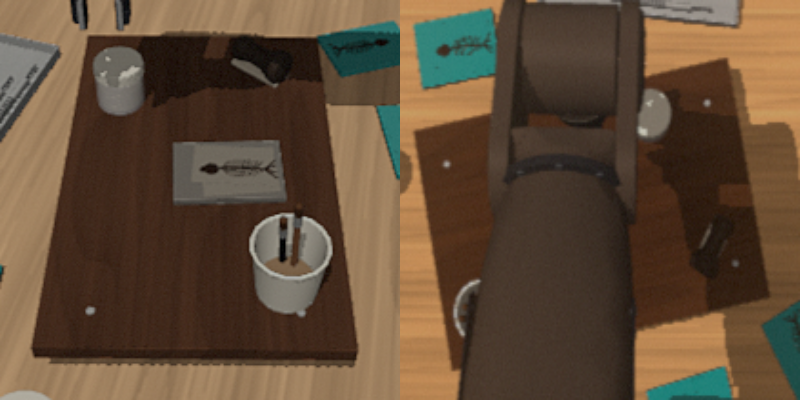

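Jar stands upright at about u = 0.68, v = -0.165, well aside. Now to get behind the slab.

>>> send_rows:
  moves:
    - {"tx":-3.7,"ty":-0.7,"tz":0,"roll":0,"claw":-0.2}
    - {"tx":-3.7,"ty":-0.7,"tz":0,"roll":0,"claw":-0.2}
    - {"tx":-3.7,"ty":-0.7,"tz":0,"roll":0,"claw":-0.2}
    - {"tx":-3.7,"ty":-0.7,"tz":0,"roll":0,"claw":-0.2}
    - {"tx":-3.7,"ty":-0.7,"tz":0,"roll":0,"claw":-0.2}
    - {"tx":-3.5,"ty":-0.8,"tz":0,"roll":0,"claw":-0.2}
    - {"tx":0,"ty":0,"tz":0,"roll":10,"claw":-0.2}
    - {"tx":0,"ty":0,"tz":0,"roll":10,"claw":-0.2}
    - {"tx":0,"ty":0,"tz":0,"roll":10,"claw":-0.2}
    - {"tx":0,"ty":0,"tz":0,"roll":10,"claw":-0.2}
    - {"tx":0,"ty":0,"tz":0,"roll":10,"claw":-0.2}
    - {"tx":0,"ty":0,"tz":0,"roll":10,"claw":-0.2}
    - {"tx":0,"ty":0,"tz":0,"roll":10,"claw":-0.2}
    - {"tx":0,"ty":0,"tz":0,"roll":10,"claw":-0.2}
    - {"tx":0,"ty":0,"tz":0,"roll":10,"claw":-0.2}
    - {"tx":0,"ty":0,"tz":0,"roll":0,"claw":-0.2}

```text
clock: 12.9
position: [0.4579, 0.0491, 0.2263]
tcp_rot: [2.435, -1.983, -0.002]
contact_force: [-0.3, -0.1, 0.1]
finger_gap: 0.0343
```

```bash
python3 -c "
from h import *
todo(W(.462,-.043,.08),-78.44)
cv2.imwrite('pics/s4.png',read_camera('side')[180:400,200:420].repeat(2,0).repeat(2,1))"
```

```text
clock 12.9 pos [0.4579 0.0491 0.2263] gap 0.0343 F [-0.32 -0.06  0.06] head -78.32 tilt [-0.002  0.    -1.   ]
shift cm [-0.05 -0.38 14.63]
roll 0.12
```

View pics/s4.png

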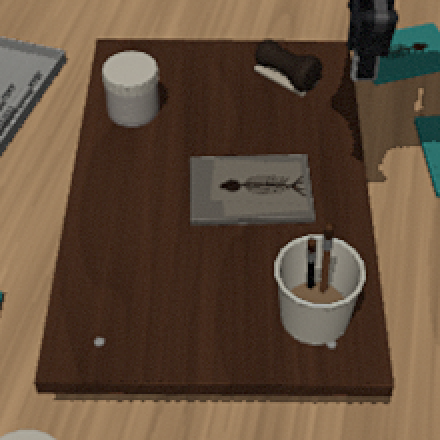

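>>> send_rows:
  moves:
    - {"tx":0,"ty":-0.4,"tz":2,"roll":0,"claw":-0.2}
    - {"tx":0,"ty":0,"tz":3.5,"roll":0,"claw":-0.2}
    - {"tx":0,"ty":0,"tz":3.5,"roll":0,"claw":-0.2}
    - {"tx":0,"ty":0,"tz":3,"roll":0,"claw":-0.2}
    - {"tx":0,"ty":0,"tz":2.2,"roll":0,"claw":-0.2}
    - {"tx":0,"ty":0,"tz":1,"roll":0,"claw":-0.2}
    - {"tx":0,"ty":0,"tz":0,"roll":0,"claw":-0.2}
    - {"tx":0,"ty":0,"tz":0,"roll":0,"claw":-0.2}

```text
clock: 13.95
position: [0.4627, 0.0496, 0.0759]
tcp_rot: [-2.435, 1.984, -0.001]
contact_force: [0.5, 0.2, -0.9]
finger_gap: 0.0345
```

```bash
python3 -c "
from h import *
todo(W(.462,-.043,.06),-78.44)
cv2.imwrite('pics/s5.png',cv2.resize(read_camera('side')[210:330,290:430],None,fx=5,fy=5,interpolation=cv2.INTER_CUBIC))"
```

```text
clock 13.95 pos [0.4627 0.0496 0.0759] gap 0.0345 F [ 0.46  0.2  -0.93] head -78.36 tilt [ 0.001 -0.    -1.   ]
shift cm [-0.11  0.13  1.59]
roll 0.08
```

View pics/s5.png

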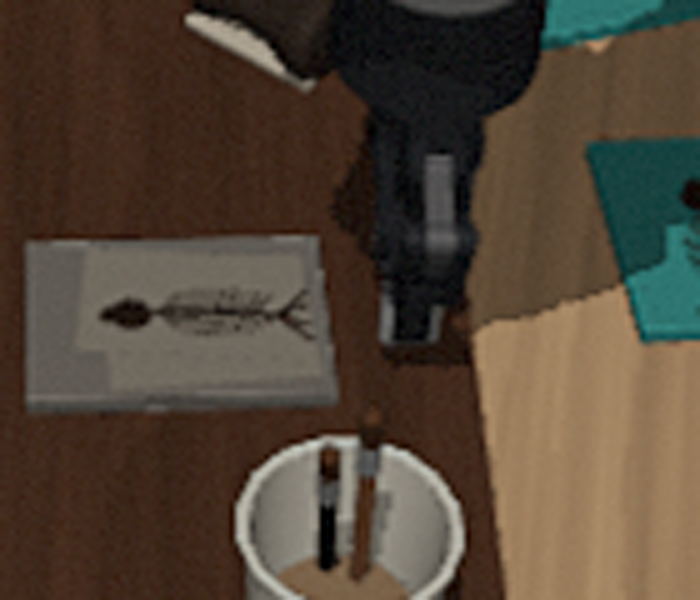

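>>> send_rows:
  moves:
    - {"tx":0,"ty":0,"tz":0.6,"roll":0,"claw":-0.2}
    - {"tx":0,"ty":0,"tz":0.5,"roll":0,"claw":-0.2}
    - {"tx":0,"ty":0,"tz":0,"roll":0,"claw":-0.2}

```text
clock: 14.38
position: [0.4622, 0.0496, 0.0639]
tcp_rot: [2.434, -1.985, -0.001]
contact_force: [0.1, 0.4, 0.1]
finger_gap: 0.034
```

>>> send_rows:
  moves:
    - {"tx":0,"ty":0,"tz":0.15,"roll":0,"claw":-0.2}
    - {"tx":0,"ty":0,"tz":0,"roll":0,"claw":-0.2}

```text
clock: 14.62
position: [0.4624, 0.0495, 0.0627]
tcp_rot: [2.434, -1.986, 0.0]
contact_force: [-0.8, -0.7, 0.2]
finger_gap: 0.0343
```

>>> send_rows:
  moves:
    - {"tx":0,"ty":0,"tz":0.1,"roll":0,"claw":-0.2}
    - {"tx":0,"ty":0,"tz":0,"roll":0,"claw":-0.2}

```text
clock: 14.88
position: [0.4624, 0.0495, 0.0618]
tcp_rot: [2.434, -1.986, 0.0]
contact_force: [0.4, 0.8, 0.6]
finger_gap: 0.0343
```

>>> send_rows:
  moves:
    - {"tx":0,"ty":0,"tz":0.1,"roll":0,"claw":-0.2}
    - {"tx":0,"ty":0,"tz":0,"roll":0,"claw":-0.2}

```text
clock: 15.12
position: [0.4624, 0.0495, 0.0607]
tcp_rot: [2.434, -1.986, 0.0]
contact_force: [0.6, -1.4, -0.5]
finger_gap: 0.034
```

```bash
python3 -c "
from h import *
todo(W(.462,-.043,.06),-78.44)
cv2.imwrite('pics/s6.png',cv2.resize(read_camera('side')[210:330,290:430],None,fx=5,fy=5,interpolation=cv2.INTER_CUBIC))"
```

```text
clock 15.12 pos [0.4624 0.0495 0.0607] gap 0.034 F [ 0.57 -1.42 -0.54] head -78.41 tilt [-0. -0. -1.]
shift cm [-0.11  0.09  0.07]
roll 0.03
```

View pics/s6.png

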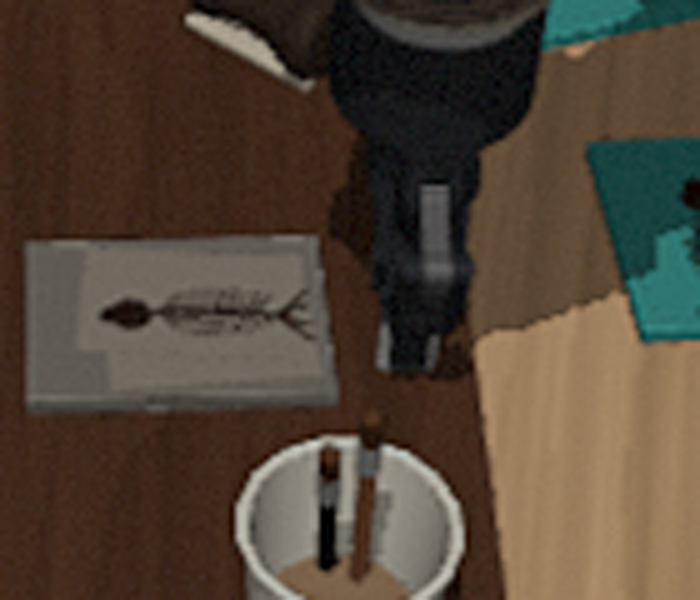

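>>> send_rows:
  moves:
    - {"tx":0,"ty":0,"tz":0.1,"roll":0,"claw":-0.2}
    - {"tx":0,"ty":0,"tz":0,"roll":0,"claw":-0.2}

```text
clock: 15.42
position: [0.4624, 0.0495, 0.0597]
tcp_rot: [2.434, -1.986, 0.0]
contact_force: [0.3, 0.2, 1.0]
finger_gap: 0.0341
```

>>> send_rows:
  moves:
    - {"tx":0,"ty":0,"tz":0.1,"roll":0,"claw":-0.2}
    - {"tx":0,"ty":0,"tz":0,"roll":0,"claw":-0.2}

```text
clock: 15.68
position: [0.4624, 0.0496, 0.0592]
tcp_rot: [-2.434, 1.986, -0.001]
contact_force: [-0.7, 0.2, 8.0]
finger_gap: 0.0344
```

```bash
python3 -c "
from h import *
todo()
p=sensors.observe()['position']
# left finger outer face: v +0.017+0.0145 ; where does ray through the lowest tip pixel cross that plane
o,d=ray('side',(290+405/5,210+372/5))
for off in(.017,.024,.0315):
    k=((uv(p)[1]+off)-v@o[:2])/(v@d[:2]); q=o+k*d; print(off,uv(q),q[2])
"
```

```text
clock 15.68 pos [0.4624 0.0496 0.0592] gap 0.0344 F [-0.73  0.19  8.02] head -78.41 tilt [ 0. -0. -1.]
0.017 [ 0.46114915 -0.02709473] 0.049333233586529746
0.024 [ 0.4623878  -0.02009473] 0.057314673727856036
0.0315 [ 0.46371492 -0.01259473] 0.06586621673641979
```

Riser contact is at TCP z ≈ 0.059. I'll raise 3.5 mm so the tips sit mid-slab, then push (-ty is towards the far edge).

>>> send_rows:
  moves:
    - {"tx":-0.1,"ty":0,"tz":-0.35,"roll":0,"claw":-0.2}
    - {"tx":0,"ty":-0.7,"tz":0,"roll":0,"claw":-0.2}
    - {"tx":0,"ty":-0.4,"tz":0,"roll":0,"claw":-0.2}
    - {"tx":0,"ty":-0.2,"tz":0,"roll":0,"claw":-0.2}
    - {"tx":0,"ty":-0.2,"tz":0,"roll":0,"claw":-0.2}
    - {"tx":0,"ty":-0.2,"tz":0,"roll":0,"claw":-0.2}
    - {"tx":0,"ty":-0.2,"tz":0,"roll":0,"claw":-0.2}
    - {"tx":0,"ty":-0.2,"tz":0,"roll":0,"claw":-0.2}
    - {"tx":0,"ty":-0.3,"tz":0,"roll":0,"claw":-0.2}
    - {"tx":0,"ty":-0.4,"tz":0,"roll":0,"claw":-0.2}
    - {"tx":0,"ty":-0.4,"tz":0,"roll":0,"claw":-0.2}
    - {"tx":0,"ty":-0.4,"tz":0,"roll":0,"claw":-0.2}
    - {"tx":0,"ty":-0.4,"tz":0,"roll":0,"claw":-0.2}
    - {"tx":0,"ty":0,"tz":0,"roll":0,"claw":-0.2}

```text
clock: 17.42
position: [0.5019, 0.0586, 0.0623]
tcp_rot: [-2.434, 1.986, -0.001]
contact_force: [-1.1, -0.2, -0.2]
finger_gap: 0.0339
```

```bash
python3 -c "
from h import *
todo(W(.633,-.043,.063),-78.44)
cv2.imwrite('pics/s7.png',cv2.resize(read_camera('side')[190:370,220:420],None,fx=4,fy=3.3,interpolation=cv2.INTER_CUBIC))"
```

```text
clock 17.43 pos [0.5019 0.0586 0.0623] gap 0.0339 F [-1.06 -0.16 -0.24] head -78.41 tilt [ 0.001 -0.    -1.   ]
shift cm [-1.000e-02 -1.296e+01 -6.000e-02]
roll 0.03
```

View pics/s7.png

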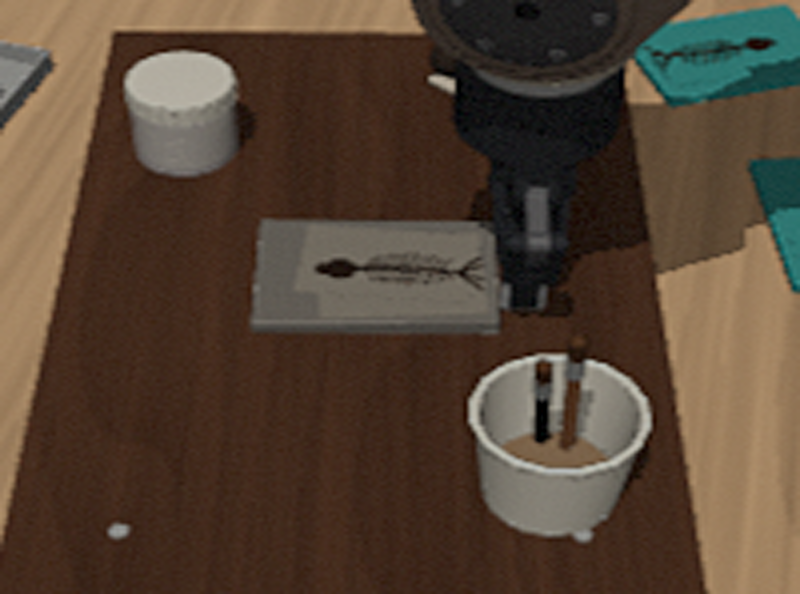

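The slab is being pushed flush; its left face is at about (375,325) in the crop and looks parallel to the riser. I'll continue with 11.4 of the remaining 13 cm, then measure.

>>> send_rows:
  moves:
    - {"tx":0,"ty":-0.2,"tz":0,"roll":0,"claw":-0.2}
    - {"tx":0,"ty":-0.4,"tz":0,"roll":0,"claw":-0.2}
    - {"tx":0,"ty":-0.4,"tz":0,"roll":0,"claw":-0.2}
    - {"tx":0,"ty":-0.4,"tz":0,"roll":0,"claw":-0.2}
    - {"tx":0,"ty":-0.4,"tz":0,"roll":0,"claw":-0.2}
    - {"tx":0,"ty":-0.4,"tz":0,"roll":0,"claw":-0.2}
    - {"tx":0,"ty":-0.4,"tz":0,"roll":0,"claw":-0.2}
    - {"tx":0,"ty":-0.4,"tz":0,"roll":0,"claw":-0.2}
    - {"tx":0,"ty":-0.4,"tz":0,"roll":0,"claw":-0.2}
    - {"tx":0,"ty":-0.4,"tz":0,"roll":0,"claw":-0.2}
    - {"tx":0,"ty":-0.4,"tz":0,"roll":0,"claw":-0.2}
    - {"tx":0,"ty":-0.4,"tz":0,"roll":0,"claw":-0.2}
    - {"tx":0,"ty":-0.4,"tz":0,"roll":0,"claw":-0.2}
    - {"tx":0,"ty":-0.4,"tz":0,"roll":0,"claw":-0.2}
    - {"tx":0,"ty":-0.4,"tz":0,"roll":0,"claw":-0.2}
    - {"tx":0,"ty":-0.4,"tz":0,"roll":0,"claw":-0.2}
    - {"tx":0,"ty":-0.4,"tz":0,"roll":0,"claw":-0.2}
    - {"tx":0,"ty":-0.4,"tz":0,"roll":0,"claw":-0.2}
    - {"tx":0,"ty":-0.4,"tz":0,"roll":0,"claw":-0.2}
    - {"tx":0,"ty":0,"tz":0,"roll":0,"claw":-0.2}

```text
clock: 19.98
position: [0.5744, 0.0735, 0.0623]
tcp_rot: [-2.434, 1.985, -0.001]
contact_force: [0.2, -0.9, 0.0]
finger_gap: 0.0343
```

>>> send_rows:
  moves:
    - {"tx":0,"ty":-0.4,"tz":0,"roll":0,"claw":-0.2}
    - {"tx":0,"ty":-0.4,"tz":0,"roll":0,"claw":-0.2}
    - {"tx":0,"ty":-0.4,"tz":0,"roll":0,"claw":-0.2}
    - {"tx":0,"ty":-0.4,"tz":0,"roll":0,"claw":-0.2}
    - {"tx":0,"ty":-0.4,"tz":0,"roll":0,"claw":-0.2}
    - {"tx":0,"ty":-0.4,"tz":0,"roll":0,"claw":-0.2}
    - {"tx":0,"ty":-0.4,"tz":0,"roll":0,"claw":-0.2}
    - {"tx":0,"ty":-0.4,"tz":0,"roll":0,"claw":-0.2}
    - {"tx":0,"ty":-0.4,"tz":0,"roll":0,"claw":-0.2}
    - {"tx":0,"ty":-0.2,"tz":0,"roll":0,"claw":-0.2}
    - {"tx":0,"ty":0,"tz":0,"roll":0,"claw":-0.2}

```text
clock: 21.35
position: [0.6114, 0.0811, 0.0623]
tcp_rot: [-2.434, 1.986, -0.001]
contact_force: [0.2, 0.4, -0.4]
finger_gap: 0.0342
```

```bash
python3 -c "
from h import *
todo(W(.633,-.043,.063),-78.44)
s=read_camera('side');cv2.imwrite('pics/s8f.png',s);cv2.imwrite('pics/s8.png',cv2.resize(s[190:370,180:380],None,fx=4,fy=3.3,interpolation=cv2.INTER_CUBIC));cv2.imwrite('pics/t8.png',read_camera('top'))"
```

```text
clock 21.35 pos [0.6114 0.0811 0.0623] gap 0.0342 F [ 0.15  0.37 -0.39] head -78.41 tilt [ 0.001 -0.    -1.   ]
shift cm [-0.   -1.78 -0.07]
roll 0.03
```

View pics/s8.png

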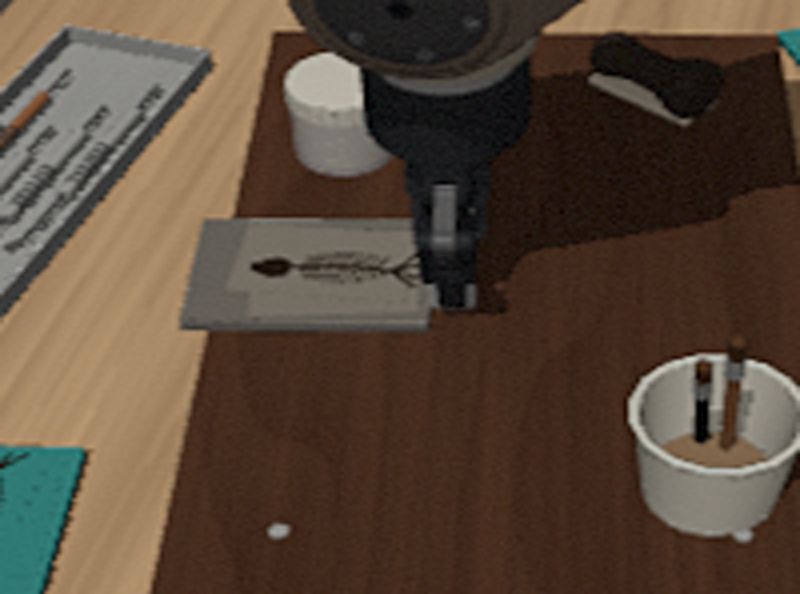

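View pics/t8.png

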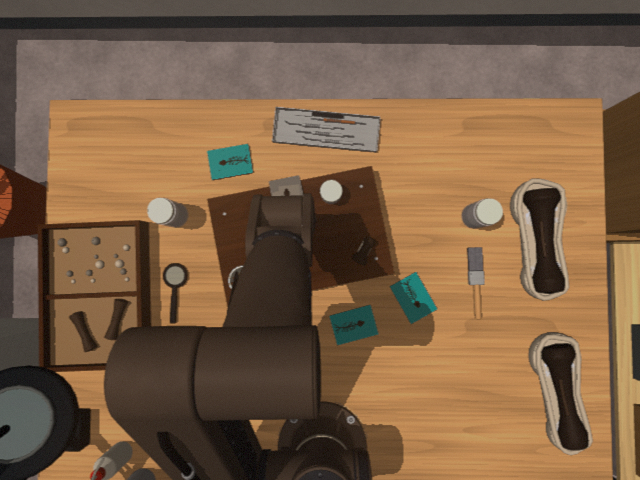

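```bash
python3 - <<'E'
from h import *
t=cv2.imread("pics/t8.png");cv2.imwrite("pics/t8c.png",cv2.resize(t[160:215,250:350],None,fx=7,fy=7,interpolation=cv2.INTER_CUBIC))
s=cv2.imread("pics/s8f.png");cv2.imwrite("pics/s8c.png",cv2.resize(s[245:300,210:300],None,fx=8,fy=8,interpolation=cv2.INTER_CUBIC))
E
```

```text
(no output)
```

View pics/t8c.png

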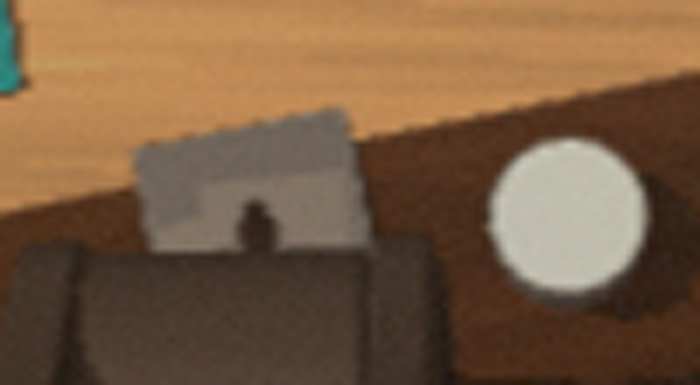

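View pics/s8c.png

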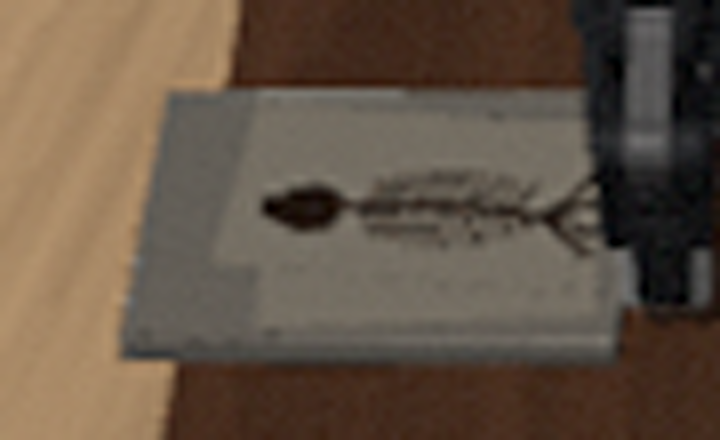

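```bash
python3 - <<'E'
from h import *
T=lambda x,y:(250+x/7-.43,160+y/7-.43); S=lambda x,y:(210+x/8-.44,245+y/8-.44)
for n,c in(("L",(133,150)),("R",(347,107))):
    p=onz("top",T(*c),.069); print("top",n,uv(p).round(4),"overhang",(u@p[:2]-EDGE).round(4))
for n,c,z in(("slabLbot",(122,360),.06),("slabLtop",(127,325),.069),("slabRtop",(166,91),.069),("edgeL",(170,375),.06),("edgeR",(239,60),.06)):
    p=onz("side",S(*c),z); print("side",n,uv(p).round(4))
print("finger est far", uv(sensors.observe()["position"])+[.011+.12,0])
E
```

```text
top L [ 0.7459 -0.0049] overhang 0.0119
top R [ 0.7458 -0.0895] overhang 0.0118
side slabLbot [ 0.7469 -0.0017]
side slabLtop [ 0.745 -0.005]
side slabRtop [ 0.7466 -0.0841]
side edgeL [0.7347 0.0029]
side edgeR [ 0.7314 -0.1046]
finger est far [ 0.74611473 -0.04300668]
```

All sources agree on a 12 mm overhang with the slab square, so it needs another 18 mm.

>>> send_rows:
  moves:
    - {"tx":0,"ty":-0.2,"tz":0,"roll":0,"claw":-0.2}
    - {"tx":0,"ty":-0.3,"tz":0,"roll":0,"claw":-0.2}
    - {"tx":0,"ty":-0.3,"tz":0,"roll":0,"claw":-0.2}
    - {"tx":0,"ty":-0.3,"tz":0,"roll":0,"claw":-0.2}
    - {"tx":0,"ty":-0.3,"tz":0,"roll":0,"claw":-0.2}
    - {"tx":0,"ty":-0.2,"tz":0,"roll":0,"claw":-0.2}
    - {"tx":0,"ty":-0.2,"tz":0,"roll":0,"claw":-0.2}
    - {"tx":0,"ty":0,"tz":0,"roll":0,"claw":-0.2}
    - {"tx":0,"ty":0,"tz":0,"roll":0,"claw":-0.2}

```text
clock: 22.58
position: [0.629, 0.0847, 0.0622]
tcp_rot: [-2.434, 1.986, -0.001]
contact_force: [0.0, 0.1, 0.5]
finger_gap: 0.0341
```

>>> send_rows:
  moves:
    - {"tx":0,"ty":0.5,"tz":0,"roll":0,"claw":-0.2}
    - {"tx":0,"ty":1.5,"tz":0,"roll":0,"claw":-0.2}
    - {"tx":0,"ty":2,"tz":0,"roll":0,"claw":-0.2}
    - {"tx":0,"ty":0,"tz":-3,"roll":0,"claw":-0.2}
    - {"tx":0,"ty":0,"tz":-5,"roll":0,"claw":-0.2}
    - {"tx":0,"ty":0,"tz":-5,"roll":0,"claw":-0.2}
    - {"tx":0,"ty":0,"tz":-4,"roll":0,"claw":-0.2}
    - {"tx":0,"ty":3,"tz":0,"roll":0,"claw":-0.2}
    - {"tx":0,"ty":4,"tz":0,"roll":0,"claw":-0.2}
    - {"tx":0,"ty":4,"tz":0,"roll":0,"claw":-0.2}
    - {"tx":0,"ty":0,"tz":0,"roll":0,"claw":-0.2}

```text
clock: 23.95
position: [0.4796, 0.0543, 0.2327]
tcp_rot: [2.434, -1.986, -0.0]
contact_force: [0.4, 0.4, 0.2]
finger_gap: 0.0339
```

```bash
python3 - <<'E'
from h import *
todo()
s=read_camera('side');t=read_camera('top');cv2.imwrite('pics/s9f.png',s);cv2.imwrite('pics/t9f.png',t)
cv2.imwrite("pics/t9c.png",cv2.resize(t[155:235,250:350],None,fx=7,fy=7,interpolation=cv2.INTER_CUBIC))
cv2.imwrite("pics/s9c.png",cv2.resize(s[195:300,205:300],None,fx=5.5,fy=5.5,interpolation=cv2.INTER_CUBIC))
E
```

```text
clock 23.95 pos [0.4796 0.0543 0.2327] gap 0.0339 F [0.43 0.39 0.21] head -78.43 tilt [-0. -0. -1.]
```

View pics/t9c.png

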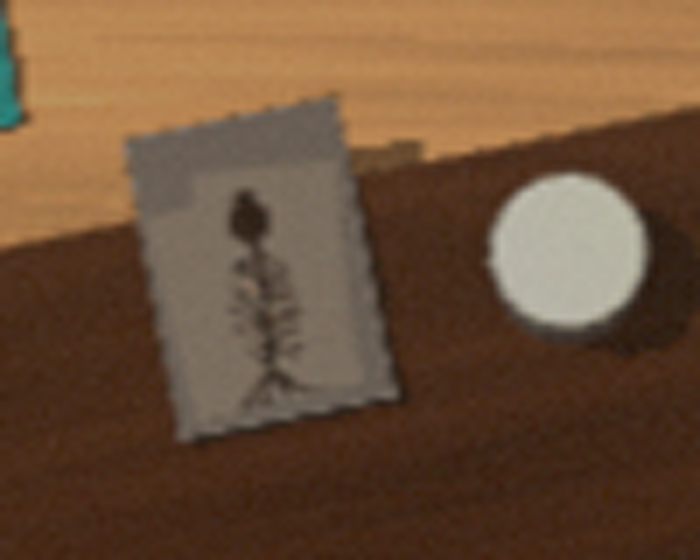

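View pics/s9c.png

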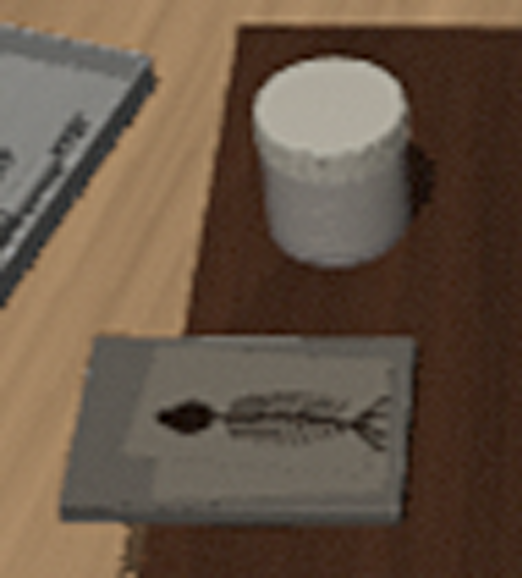

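View pics/s9f.png

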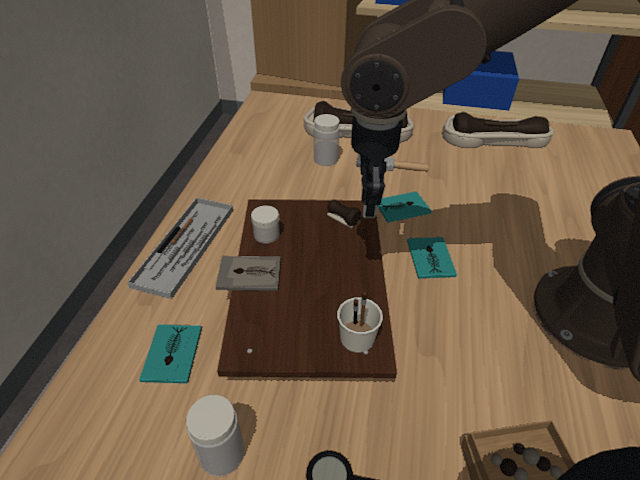

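```bash
python3 - <<'E'
from h import *
T=lambda x,y:(250+x/7-.43,155+y/7-.43); S=lambda x,y:(205+x/5.5-.41,195+y/5.5-.41)
for n,c in(("fL",(126,138)),("fR",(337,95)),("nR",(400,398)),("nL",(180,440))):
    p=onz("top",T(*c),.069); print("top",n,uv(p).round(4),"overhang",(u@p[:2]-EDGE).round(4))
for n,c,z in(("slabLbot",(60,521),.06),("slabRtop",(94,337),.069),("edgeR",(213,170),.06)):
    p=onz("side",S(*c),z); print("side",n,uv(p).round(4))
print("jar",uv(onz("top",T(569,250),.12)))
E
```

```text
top fL [ 0.7644 -0.0058] overhang 0.0304
top fR [ 0.7645 -0.0892] overhang 0.0305
top nR [ 0.6441 -0.0901] overhang -0.0899
top nL [ 0.645  -0.0037] overhang -0.089
side slabLbot [ 0.7649 -0.0021]
side slabRtop [ 0.7642 -0.0841]
side edgeR [ 0.7331 -0.1881]
jar [ 0.67955732 -0.16310585]
```

Both corners are 30 mm out and square, and the jar stands about 45 mm clear of the slab. I'll hand it in.

```bash
python3 -c "
from rig import manip
print(manip.finish_job())"
```

```text
the job is handed in; nothing more can be done
None
```

I pushed the jar about 105 mm to the right along the riser. Then I pushed the slab with two fingertips from behind until its far end stuck out past the far edge. The job is handed in; no verdict was reported.

**Slab:** the last check in the top view put both far corners 30 mm past the edge (30.4 and 30.5 mm), square to within about 0.01 rad. The side view agreed to about 1 mm, measured against the same edge line. That is within the calibration's 2 mm.

**Jar:** it stands upright on the riser, with about 45 mm between it and the slab.

**Other checks:** in the last side picture the tub, the bone and the other bystanders in view look as they did at the start; I did not measure them. The only contact force I saw above noise was about 8 N, when I touched the bare riser to find the fingertip height. The clock read about 24 s at the final check, and no check failed or disagreed.

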